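# Draw the square base plate up to the brass setting-out strip

## Task

Two stone base plates for small statues lie flat at the back of the desk in a row with a rubbing stone; one is square and one is round. Press your fingertips down on top of the square plate and, still pressing, draw it straight toward you along the desk until the middle of its near edge lies on the flat brass strip let into the desk, roughly parallel to it; then let go. Do not lift it, and leave the round plate where it lies.

Things in the scene. Friction and masses are not known exactly. Their poses are not given: they have to be found in the camera images.
- square_plate: Square stone plate to move: 110 x 110 mm, flat top 14 mm above the desk (2 mm felt feet), 0.25 to 0.5 kg. Origin: centre of its underside; x, y parallel to its sides, z up; at the start x points away from the robot within 6 degrees. Felt slides easily; fingertips grip the stone: 8 to 20 N down on its middle draws it along. Starts left, middle or right, near edge 30 to 130 mm beyond the strip.
- round_plate: The other base plate, to be left alone: a round disc of the same stone, 100 mm across, also 14 mm high on felt feet. Origin at the centre of its underside. It lies beside the square plate, 5 to 240 mm from its edge, in the same row at the back of the desk; an oblong rubbing stone (41 x 101 x 25 mm) is the third thing in that row.
- brass_strip: Flat brass setting-out strip let flush into the desk top, lying across in front of the robot: 28 mm wide (x), 460 mm long (y), no height. Origin: its middle; x points away from the robot within 4 degrees, y along it to the left. When the square plate's near edge lies over the strip's centre line, the plate's centre is 55 mm from the origin along the strip's x. It spans the whole row.

How it is judged:
By the outcome, as a careful person would: the job done as asked, in the order asked, and still so for the second after the job is handed in, with the robot touching nothing.
It also fails if it takes over 26 s, if anything falls off the work surface, if the arm or the gripper's body presses on something with over 40 N, if the wrist force passes 120 N, or if a joint passes its speed limit or range.

## Robot

A 6-joint arm with a two-finger parallel gripper is mounted at the origin on the work surface; the furniture and walls round the work are solid. World frame = base frame: x ahead of the robot, y to its left, z up, the work surface at z = 0. Lengths are in m, angles in rad, forces in N, time in s.
With the tool pointing down it reaches from about 0.325 to 0.775 m from the base axis. Payload 5.5 kg.
Tool frame: the origin (TCP) lies midway between the tips of the shut fingers; the grasp point (between the pads) lies 19 mm behind it (ctrl.pinch_z is the distance from the TCP to the grasp point, in m); x points along the fingers, z is the direction in which the jaws open and shut, and the axes are right-handed (so a half turn about x gives the same grasp; the last joint's range is limited). The gripper opens to 85 mm and grips with 20 to 120 N. Pads are 22 mm wide; open, the fingers measure 114 mm over their backs; the gripper's body (76 mm by 85 mm) begins 54 mm behind the grasp point. The pads swing forward as they close: fully open they stand 13 mm farther back than shut.
Start: joints at [1.173, 0.091, 1.231, -0, 1.82, -0.057], TCP at [0.201, 0.566, 0.231] pointing down, gripper open.
Joint ranges: [-2.87, 2.87], [-0.86, 2.18], [0.17, 2.46], [-1.51, 4.65], [0.06, 2.69], [-2.65, 2.65]. Speed limits (rad/s): [2.57, 2.57, 3.01, 3.14, 3.14, 3.14].

## Interface

Orientations are given as a unit quaternion [x, y, z, w].
In Python, from workcell import ctrl, imaging, close_job, trace gives the robot as it stands.
- The arm moves only by the shell command python3 -m jog 'ROWS'. ROWS is JSON, one flat list of numbers, 5 for each row, row after row: the opening, from 0 (shut) to 1 (fully open), then the shift along the tool's x, y, z in units of 50 mm (1.0 is 50 mm), then the turn about the tool's x in units of 10 degrees (1.0 is 10 degrees). A call has 1 to 5 rows; each row is the pose to reach, as a shift and turn from the pose measured when the call began, along the tool's axes at that moment; what a row does not reach only later rows make up. A row lasts 1/8 s, in which the tool goes at most 62.5 mm and 10.7 degrees, less where a joint would pass 70% of its speed; a pose out of reach is approached as far as the arm can. A call with a gripper value outside its range is refused whole. The fingers move at their own pace and stop on an object; the grip force is fixed at half the most. Time passes only in rows, so rows that repeat a pose let the fingers close. It gives the time, the measured TCP pose, the force and the opening at its end, in the units of the state.
- ctrl.get_obs(): the state, without advancing time (a new reading comes with each control period).
- imaging.read_camera(name): name is "scene" or "top" or "wrist"; returns a dict with "pixels" (384x512x3 uint8, blue, green, red), "range_z" (384x512 float32, m along the optical axis (not along the pixel's ray), 0 where there is no reading), "K" (3x3 intrinsics, pixels), "dist" ([k1, k2, p1, p2, k3] as OpenCV has them; the pictures are not rectified), "position" and "orientation" of the camera in the world; the wrist camera has in their place "tool_from_camera" (4x4, takes a point from camera to tool coordinates, whose origin is the TCP and whose axes are the tool frame's). Camera axes: x right, y down, z forward; pixel columns grow to the right and rows downward; lengths in m; the calibration is good to about 2 mm. A picture is of the moment at which its call begins: read the wrist's pose just before it.
- close_job(): hands the job in, once; it reports no verdict.
Trained networks look in a picture, given as the dict that the camera call returned (one of the last four; its "shot" number tells which), for a name from the list of things; names that differ only in an ending like _2 or _b are one class to them, and where a whole thing is asked for, a point or a joint stands for the part that bears it (a point fixed in the world has none). Each returns a list of dicts, best first, with "conf" (0 to 1); they miss things now and then, are a little off and sometimes report something else, mostly with a low value. They report only what shows in the picture. A call takes as long as a camera call.
- trace(picture, target): "pixels" (384x512 bool, what is visible of it) and "at" ([row, column] in pixels, amid what is visible of it).
The state is a dict: "t": time; "joints": joint angles; "qvel": joint speeds; "effort": joint torques, N m; "ee_pos": TCP position; "orientation": TCP orientation; "force": force on the tool from outside, world axes, zero at the start; "wrist_torque": the same for the moment, N m; "finger_gap": opening from 0.0 (shut) to 1.0 (fully open).
Only numpy, scipy, OpenCV 4.12 (cv2) and the standard library are available. Lean on these libraries where they do the work, as an engineer would, in place of code of your own. Each camera call takes 0.05 s, during which the arm holds its last target.

## Working session

There is one attempt and no reset: what is moved stays moved. The work goes in short steps, Python scripts to look and compute and a shell command to move; the robot and the scene stay as the last step left them, time stands still between calls to the robot, and variables do not carry over. Pictures are saved under pics/ and viewed, and the job is handed in when it is done.

```bash
ls; mkdir -p pics
cat > h.py <<'E'
import numpy as np, cv2
from workcell import ctrl, imaging, close_job, trace
from scipy.spatial.transform import Rotation as R
def pts(p,mask):
    v,u=np.nonzero(mask&(p["range_z"]>0)); z=p["range_z"][v,u]
    n=cv2.undistortPoints(np.c_[u,v].astype(float)[:,None],np.array(p["K"]),np.array(p["dist"]))[:,0]
    c=np.c_[n*z[:,None],z]
    return R.from_quat(p["orientation"]).apply(c)+np.array(p["position"])
def plane(p,mask,h):
    v,u=np.nonzero(mask)
    n=cv2.undistortPoints(np.c_[u,v].astype(float)[:,None],np.array(p["K"]),np.array(p["dist"]))[:,0]
    d=R.from_quat(p["orientation"]).apply(np.c_[n,np.ones(len(n))]);o=np.array(p["position"])
    return (o+d*((h-o[2])/d[:,2])[:,None])[:,:2]
def rect(xy):
    return cv2.minAreaRect((xy*1000).astype(np.float32))
E
python3 - <<'E'
from h import *
o=ctrl.get_obs();print(o)
for c in ("top","scene"):
    p=imaging.read_camera(c);cv2.imwrite(f"pics/{c}0.png",p["pixels"]);print(c,np.round(p["position"],3),p["orientation"])
    for n,h in (("square_plate",.014),("round_plate",.014),("brass_strip",0)):
        for t in trace(p,n)[:2]:
            m=t["pixels"]
            if m.sum()<20: continue
            P=pts(p,m); print(n,round(t["conf"],2),t["at"],m.sum(),"z",np.round(np.percentile(P[:,2],[5,50,95]),4),"rect",rect(plane(p,m,h)))
print(o["t"],ctrl.get_obs()["t"], R.from_quat(o["orientation"]).as_matrix().round(3))
E
```

```text
pics
{'t': 0.0, 'joints': array([ 1.17332505e+00,  9.18843749e-02,  1.23186848e+00, -1.22570700e-05,
        1.81984919e+00, -5.67174305e-02]), 'qvel': array([ 1.33603097e-03,  5.61350760e-04, -7.94056938e-04, -5.27742961e-04,
       -8.40446171e-05,  7.46338454e-04]), 'effort': array([-3.87578848e-05, -4.58735132e+01, -4.18025208e+01, -1.29716186e-04,
        1.16007705e-02,  8.03121537e-06]), 'ee_pos': array([0.20042045, 0.56522596, 0.23014545]), 'orientation': array([-0.40836239,  0.57813803,  0.40760257,  0.57693737]), 'force': array([-0.10862137,  0.42861138,  1.30696184]), 'wrist_torque': array([-0.03277275,  0.03502043,  0.05556598]), 'finger_gap': 1.0008879731729807}
top [ 0.425 -0.054  0.87 ] [ 0.71407367 -0.69996358  0.01199228 -0.00244183]
square_plate 0.89 [167.3, 255.4] 2141 z [0.0108 0.0134 0.0158] rect ((508.187744140625, -65.7715072631836), (109.9014663696289, 109.57060241699219), 3.476717233657837)
round_plate 0.7 [159.5, 181.3] 1467 z [0.0071 0.0131 0.0156] rect ((517.6973266601562, 107.88145446777344), (100.6798095703125, 98.55892944335938), 46.24894714355469)
brass_strip 0.79 [211.2, 258.8] 2253 z [-0.0025  0.      0.0025] rect ((403.5738830566406, -73.62275695800781), (28.259130477905273, 462.0032043457031), 0.04255524277687073)
scene [-0.076 -0.59   0.43 ] [ 0.7912838  -0.32471706  0.19848354 -0.47857399]
square_plate 0.92 [202.4, 278.0] 1474 z [0.0072 0.0144 0.0157] rect ((503.8277893066406, -71.90135192871094), (122.45234680175781, 117.93863677978516), 3.0966756343841553)
round_plate 0.7 [176.1, 226.2] 728 z [0.0054 0.0141 0.0156] rect ((513.6192626953125, 101.11546325683594), (120.18099212646484, 97.71258544921875), 51.302825927734375)
brass_strip 0.56 [222.5, 245.6] 1316 z [-0.      0.0013  0.0027] rect ((405.9362487792969, -73.08865356445312), (29.39682960510254, 457.9743347167969), 0.3040769398212433)
0.0 0.4 [[-0.001 -0.943  0.334]
 [-0.002  0.334  0.943]
 [-1.     0.    -0.002]]
```

View pics/top0.png

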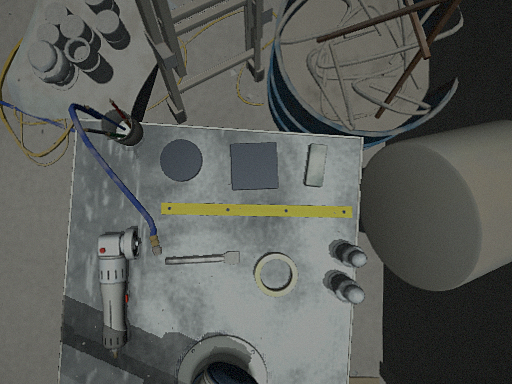

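View pics/scene0.png

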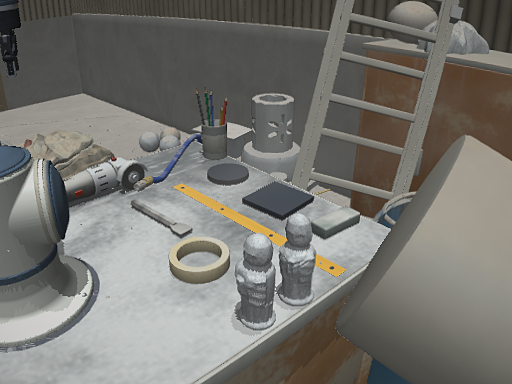

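The top view shows the round plate at about (row 160, col 181), the square plate at (165, 254) and the rubbing stone at (165, 315). The strip runs along row 210. The measured sizes (110×110, 100 and 28×462 mm) match the task. The square plate is at (0.508, -0.066) with yaw +3.5°, and the strip is at x = 0.4035 with yaw about 0, so the pull is about 50 mm.

```bash
python3 -m jog '[0.4,0,-1.2,-1.2,-0.6, 0.4,0,-2.2,-2.2,-1.2, 0.4,0,-3.2,-3.2,-1.8, 0.4,0,-4.2,-4.2,-2.3, 0.4,0,-5,-4.9,-2.3]'
python3 - <<'E'
from h import *
o=ctrl.get_obs();M=R.from_quat(o["orientation"]).as_matrix();print(o["ee_pos"],M.round(3),o["finger_gap"])
print(M.T@(np.array([.508,-.066,.1])-o["ee_pos"])/.05)
E
```

```text
t: 1.02
ee_pos: [0.3373, 0.2826, 0.2314]
orientation: [0.515, -0.484, -0.515, -0.485]
force: [2.0, 0.4, 1.1]
finger_gap: 0.4
[0.33731997 0.2825653  0.23144149] [[ 0.001 -0.998 -0.062]
 [ 0.    -0.062  0.998]
 [-1.    -0.001  0.   ]] 0.39984130710802357
[ 2.62975278 -2.97181835 -7.17044053]
```

```bash
python3 -m jog '[0.4,0,-0.5,-1.1,0, 0.4,0,-1,-2.2,0, 0.4,0.4,-1.4,-3.3,0, 0.4,0.8,-1.8,-4.4,0, 0.4,1.2,-2.3,-5.5,0]'; python3 -m jog '[0.4,0.6,-0.3,-0.8,0, 0.4,1.4,-0.7,-1.7,0, 0.4,1.4,-0.7,-1.7,0]'
python3 - <<'E'
from h import *
o=ctrl.get_obs();M=R.from_quat(o["orientation"]).as_matrix();print(o["ee_pos"],M.round(3),o["force"],o["finger_gap"])
print(M.T@(np.array([.508,-.066,.014])-o["ee_pos"])/.05)
p=imaging.read_camera("wrist");cv2.imwrite("pics/w1.png",p["pixels"])
E
```

```text
t: 1.65
ee_pos: [0.4692, 0.0143, 0.1717]
orientation: [0.516, -0.484, -0.515, -0.485]
force: [0.0, 1.2, 0.1]
finger_gap: 0.397
t: 2.02
ee_pos: [0.508, -0.0706, 0.0973]
orientation: [-0.513, 0.486, 0.516, 0.484]
force: [-1.4, 0.3, 0.8]
finger_gap: 0.402
[ 0.50801297 -0.07056743  0.09727815] [[-0.005 -0.998 -0.058]
 [ 0.001 -0.058  0.998]
 [-1.     0.005  0.002]] [-1.35744884  0.28862884  0.75412067] 0.40238941230274256
[ 1.66566698 -0.01328179  0.08844128]
```

View pics/w1.png

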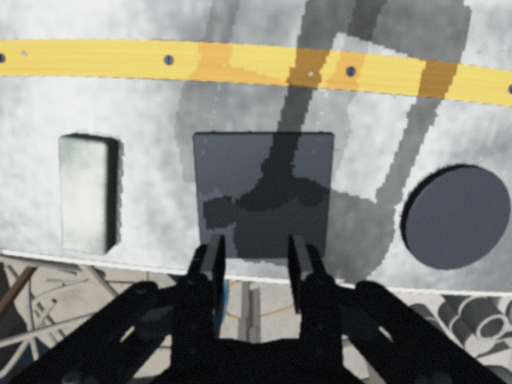

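The wrist view shows the plate (columns 193–334) centred between the fingers, with the stone to the left and the disc well to the right. I'll descend now.

```bash
python3 -m jog '[0.4,0.8,0,0.09,0, 0.4,1.3,0,0.09,0, 0.4,1.5,0,0.09,0, 0.4,1.5,0,0.09,0]'; python3 -m jog '[0.4,0.08,0,0,0, 0.4,0.16,0,0,0]';  python3 -m jog '[0.4,0.06,0,0,0]'
```

```text
t: 2.58
ee_pos: [0.5085, -0.0641, 0.0256]
orientation: [-0.514, 0.485, 0.515, 0.485]
force: [-0.2, 0.4, 0.3]
finger_gap: 0.399
t: 2.82
ee_pos: [0.5094, -0.0641, 0.0188]
orientation: [0.515, -0.484, -0.515, -0.485]
force: [0.4, -0.4, 0.6]
finger_gap: 0.399
t: 2.95
ee_pos: [0.5096, -0.0641, 0.016]
orientation: [0.515, -0.484, -0.515, -0.485]
force: [-0.4, -0.3, -1.1]
finger_gap: 0.402
```

```bash
for i in 1 2; do python3 -m jog '[0.4,0.06,0,0,0]' | grep -E 'ee_pos|force'; done; python3 -m jog '[0.4,0.05,0,0,0, 0.4,0.05,0,0,0]'
```

```text
ee_pos: [0.5097, -0.0642, 0.0131]
force: [-1.6, -0.2, 20.7]
ee_pos: [0.5107, -0.0644, 0.0131]
force: [-8.8, 2.1, 25.6]
t: 3.45
ee_pos: [0.5116, -0.0646, 0.0132]
orientation: [0.517, -0.483, -0.513, -0.486]
force: [-4.1, 1.2, 12.4]
finger_gap: 0.396
```

```bash
python3 -m jog '[0.4,0.06,0.1,0.01,0.05, 0.4,0.06,0.22,0.01,0.1, 0.4,0.06,0.34,0.02,0.15, 0.4,0.06,0.46,0.03,0.2]'
python3 - <<'E'
from h import *
o=ctrl.get_obs();M=R.from_quat(o["orientation"]).as_matrix();print(o["ee_pos"],M.round(3),o["force"],o["finger_gap"])
for c in ("top","scene"):
    p=imaging.read_camera(c);cv2.imwrite(f"pics/{c}1.png",p["pixels"])
    for n,h in (("square_plate",.014),("round_plate",.014)):
        for t in trace(p,n)[:1]:
            m=t["pixels"]; print(n,round(t["conf"],2),m.sum(),rect(plane(p,m,h)))
E
```

```text
t: 3.95
ee_pos: [0.4916, -0.0649, 0.0132]
orientation: [0.51, -0.49, -0.502, -0.497]
force: [4.3, -0.5, 9.1]
finger_gap: 0.4
[ 0.49156469 -0.06494521  0.0132054 ] [[ 0.015 -1.    -0.025]
 [-0.001 -0.025  1.   ]
 [-1.    -0.015 -0.002]] [ 4.31790334 -0.54791545  9.10573043] 0.4003673773973609
square_plate 0.78 342 ((449.5431823730469, -66.77946472167969), (26.005430221557617, 104.07110595703125), 1.1456691026687622)
square_plate 0.74 1392 ((485.77276611328125, -71.90309143066406), (125.77891540527344, 125.45427703857422), 0.8361112475395203)
round_plate 0.91 729 ((513.1439208984375, 100.92094421386719), (121.07904815673828, 97.21388244628906), 51.302825927734375)
```

View pics/scene1.png

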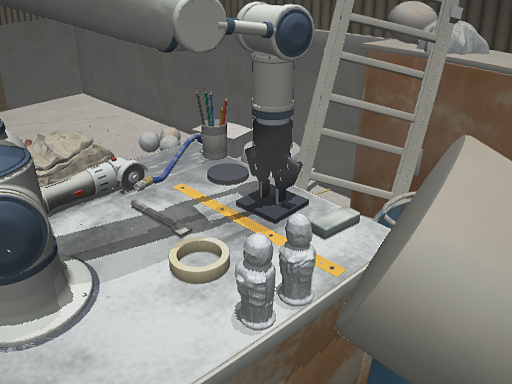

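View pics/top1.png

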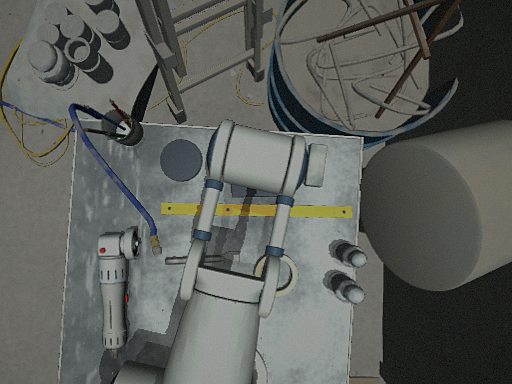

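The plate follows the fingers: its near edge went from 0.453 to about 0.436 and its yaw dropped to about 1°. About 30 mm remain.

```bash
python3 -m jog '[0.4,0.06,0.12,0,0.02, 0.4,0.06,0.24,0,0.05, 0.4,0.06,0.36,0.01,0.08, 0.4,0.06,0.48,0.01,0.1, 0.4,0.06,0.48,0.01,0.1]'
cat > m.py <<'E'
from h import *
import sys
o=ctrl.get_obs();M=R.from_quat(o["orientation"]).as_matrix();print(o["t"],o["ee_pos"],M.round(3),o["force"],o["finger_gap"])
for c in ("top","wrist"):
    p=imaging.read_camera(c);cv2.imwrite(f"pics/{c}{sys.argv[1]}.png",p["pixels"])
    if c=="wrist":
        T=M@p["tool_from_camera"][:3,:3]; p["orientation"]=R.from_matrix(T).as_quat(); p["position"]=o["ee_pos"]+M@p["tool_from_camera"][:3,3]
    for n,h in (("square_plate",.014),("round_plate",.014),("brass_strip",0)):
        for t in trace(p,n)[:1]:
            m=t["pixels"]; xy=plane(p,m,h); print(c,n,round(t["conf"],2),m.sum(),rect(xy))
            if n=="square_plate":
                b=np.round((xy[:,1]+.066)/.005); e=np.array([[k*5-66,1000*xy[b==k,0].min()] for k in range(-9,10) if (b==k).sum()>3]); print(e.round(1).tolist()); print("edge slope deg",np.degrees(np.arctan(np.polyfit(e[:,0],e[:,1],1)[0])),"mid",np.median(e[:,1]))
E
python3 m.py 2
```

```text
t: 4.88
ee_pos: [0.4695, -0.0655, 0.0132]
orientation: [0.508, -0.493, -0.496, -0.503]
force: [0.6, 0.2, 10.8]
finger_gap: 0.403
4.875 [ 0.469507   -0.06552539  0.01319036] [[ 0.021 -1.    -0.008]
 [-0.002 -0.008  1.   ]
 [-1.    -0.021 -0.002]] [ 0.56432055  0.23715444 10.76005851] 0.4030346790296264
top square_plate 0.44 46 ((418.169921875, -34.29413986206055), (7.083122730255127, 33.059593200683594), 1.1290171146392822)
[[-46.0, 414.8], [-41.0, 414.7], [-36.0, 414.6], [-31.0, 414.5], [-26.0, 414.4], [-21.0, 416.7]]
edge slope deg 2.7944617284924957 mid 414.675707113198
top round_plate 0.27 1597 ((403.9406433105469, -74.33822631835938), (27.488740921020508, 452.48785400390625), 0.05002228543162346)
top brass_strip 0.69 1758 ((403.5732421875, -74.76319885253906), (30.653060913085938, 464.6025695800781), 0.17591995000839233)
wrist square_plate 0.84 27971 ((468.982421875, -66.4436264038086), (112.11067962646484, 109.42807006835938), 2.521135091781616)
[[-111.0, 415.7], [-106.0, 415.7], [-101.0, 415.2], [-96.0, 415.2], [-91.0, 414.7], [-86.0, 414.2], [-81.0, 414.1], [-76.0, 413.6], [-71.0, 413.1], [-66.0, 413.1], [-61.0, 413.0], [-56.0, 412.5], [-51.0, 412.4], [-46.0, 412.4], [-41.0, 412.3], [-36.0, 412.3], [-31.0, 411.7], [-26.0, 411.6], [-21.0, 411.6]]
edge slope deg -2.7706340909056273 mid 413.06374307238
wrist round_plate 0.94 6301 ((525.0478515625, 79.24987030029297), (108.43292236328125, 49.01105880737305), 21.434415817260742)
wrist brass_strip 0.73 26238 ((404.7769470214844, -66.70584106445312), (291.93267822265625, 28.618576049804688), 89.9663314819336)
```

```bash
python3 -c "
import cv2,numpy as np
a=cv2.imread('pics/top2.png')[120:280,140:380];cv2.imwrite('pics/c2.png',cv2.resize(a,None,fx=3,fy=3))"
```

```text
(no output)
```

View pics/c2.png

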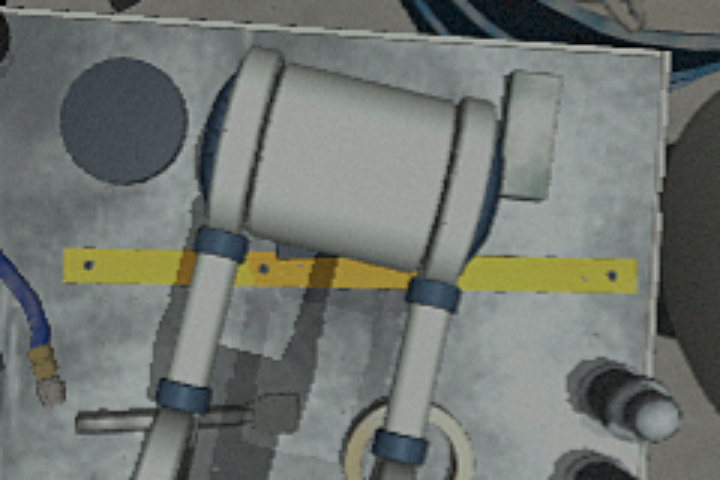

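View pics/wrist2.png

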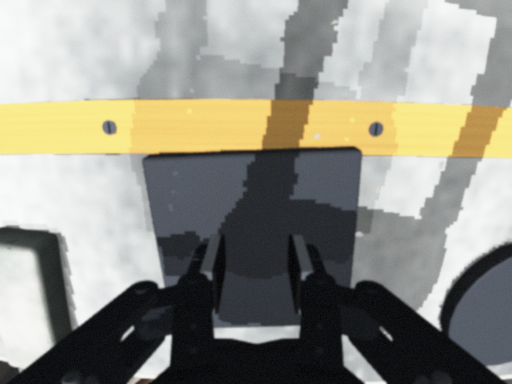

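The wrist view shows the near edge (row ~152) just at the strip's far side. The edge is at 0.413 and the strip centre at 0.4045, so about 9 mm remain, with yaw about 2.5°.

```bash
python3 -m jog '[0.4,0.06,0.08,0,0.1, 0.4,0.06,0.16,0,0.2, 0.4,0.06,0.22,0,0.25, 0.4,0.06,0.22,0,0.25]'; python3 m.py 3
```

```text
t: 5.78
ee_pos: [0.4614, -0.0661, 0.0132]
orientation: [-0.498, 0.503, 0.483, 0.515]
force: [2.3, 0.4, 10.1]
finger_gap: 0.404
5.775 [ 0.46140228 -0.06608177  0.01322046] [[ 0.028 -0.999  0.036]
 [-0.003  0.036  0.999]
 [-1.    -0.028 -0.002]] [ 2.34308882  0.37270784 10.08145603] 0.4040492459953567
top round_plate 0.56 1355 ((518.0848999023438, 106.56959533691406), (95.81109619140625, 97.3138656616211), 73.09021759033203)
top brass_strip 0.67 1371 ((403.503173828125, -73.58454895019531), (28.07581329345703, 462.15673828125), 0.02002675272524357)
wrist square_plate 0.69 27342 ((462.2779846191406, -66.62860107421875), (112.10751342773438, 109.24250030517578), 2.736323356628418)
[[-111.0, 408.6], [-106.0, 408.6], [-101.0, 408.3], [-96.0, 408.1], [-91.0, 407.8], [-86.0, 407.1], [-81.0, 406.8], [-76.0, 406.9], [-71.0, 406.5], [-66.0, 406.3], [-61.0, 406.0], [-56.0, 405.7], [-51.0, 405.9], [-46.0, 405.6], [-41.0, 405.3], [-36.0, 405.3], [-31.0, 405.0], [-26.0, 404.7], [-21.0, 404.4]]
edge slope deg -2.6679772560129265 mid 406.26928569266295
wrist round_plate 0.98 5950 ((523.8011474609375, 77.38323974609375), (109.37249755859375, 47.49530029296875), 19.25114631652832)
wrist brass_strip 0.57 22677 ((404.99688720703125, -67.44244384765625), (296.4073791503906, 28.840978622436523), 89.92277526855469)
```

View pics/wrist3.png

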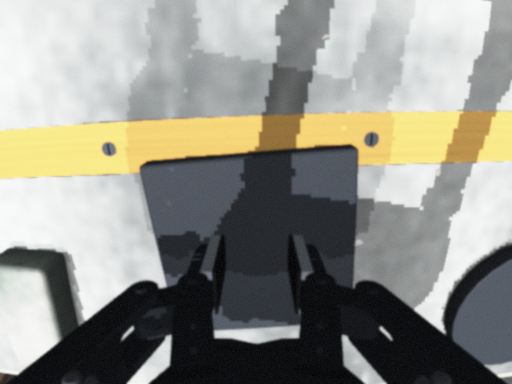

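```bash
python3 -m jog '[0.4,0.06,0.05,0,0, 0.4,0.06,0.1,0,0, 0.4,0.06,0.1,0,0]'; python3 m.py 4
```

```text
t: 6.55
ee_pos: [0.4594, -0.0663, 0.0133]
orientation: [-0.501, 0.501, 0.481, 0.517]
force: [3.8, 0.3, 9.5]
finger_gap: 0.4
6.55 [ 0.45935331 -0.06630363  0.01328884] [[ 0.035 -0.999  0.036]
 [-0.004  0.036  0.999]
 [-0.999 -0.035 -0.003]] [3.75405713 0.34809557 9.50634001] 0.40027936771064654
top round_plate 0.61 1357 ((519.4379272460938, 108.50480651855469), (97.21875, 96.93753814697266), 1.1896612644195557)
top brass_strip 0.66 1209 ((403.841064453125, -74.665771484375), (28.660154342651367, 459.9942321777344), 0.019615413621068)
wrist square_plate 0.81 27207 ((459.78814697265625, -66.83203125), (111.31990051269531, 108.5523452758789), 2.9413623809814453)
[[-111.0, 406.8], [-106.0, 406.5], [-101.0, 406.3], [-96.0, 406.0], [-91.0, 405.7], [-86.0, 405.0], [-81.0, 404.7], [-76.0, 404.7], [-71.0, 404.4], [-66.0, 404.2], [-61.0, 403.9], [-56.0, 403.6], [-51.0, 403.3], [-46.0, 403.5], [-41.0, 403.1], [-36.0, 403.2], [-31.0, 402.9], [-26.0, 402.6], [-21.0, 402.3]]
edge slope deg -2.8088565005653736 mid 404.1559701902896
wrist round_plate 0.7 5852 ((523.7779541015625, 77.97384643554688), (110.16595458984375, 47.772850036621094), 19.60370635986328)
wrist brass_strip 0.83 21662 ((404.92987060546875, -67.72200012207031), (297.0238037109375, 28.45085906982422), 89.95645141601562)
```

The edge is on the strip's centre line to within 1 mm. I'll lift straight off, then move aside to check.

```bash
python3 -m jog '[0.4,-0.3,0,0,0, 0.4,-1,0,0,0, 0.4,-2,0,0,0, 0.4,-3,0,0,0, 0.4,-4,0,0,0]'; python3 -m jog '[0.4,0,0,1.2,0, 0.4,0,0,2.4,0, 0.4,0,0,3.6,0, 0.4,0,0,4.8,0, 0.4,0,0,6,0]';python3 -m jog '[0.4,0,0,0.8,0, 0.4,0,0,1,0, 0.4,0,0,1,0, 0.4,0,0,1,0]'; sed -i 's/"wrist")/"scene")/' m.py; python3 m.py 5
```

```text
t: 7.58
ee_pos: [0.4519, -0.0654, 0.2153]
orientation: [-0.501, 0.501, 0.481, 0.517]
force: [1.5, 0.2, -0.3]
finger_gap: 0.396
t: 8.2
ee_pos: [0.4624, 0.2363, 0.2151]
orientation: [-0.501, 0.501, 0.481, 0.517]
force: [0.8, 0.5, -0.7]
finger_gap: 0.401
t: 8.7
ee_pos: [0.4645, 0.285, 0.2153]
orientation: [-0.5, 0.501, 0.48, 0.517]
force: [-0.3, -0.2, -0.8]
finger_gap: 0.4
8.7 [0.46447809 0.28495823 0.21527044] [[ 0.036 -0.999  0.038]
 [-0.005  0.038  0.999]
 [-0.999 -0.036 -0.003]] [-0.34153814 -0.20809596 -0.76966768] 0.40010578152127674
top square_plate 0.93 2132 ((460.3368835449219, -67.44329833984375), (109.5969467163086, 109.43050384521484), 2.844822406768799)
[[-111.0, 409.0], [-106.0, 408.9], [-101.0, 408.8], [-96.0, 408.7], [-91.0, 408.6], [-86.0, 408.5], [-81.0, 406.1], [-76.0, 406.0], [-71.0, 405.9], [-66.0, 405.8], [-61.0, 405.7], [-56.0, 405.6], [-51.0, 405.6], [-46.0, 407.7], [-41.0, 405.3], [-36.0, 405.2], [-31.0, 405.1], [-26.0, 405.0], [-21.0, 404.9]]
edge slope deg -2.771671867288888 mid 405.8820580767697
top round_plate 0.59 1391 ((518.2874755859375, 107.2965087890625
[... 246 characters left out ...]
7362213134766), (124.61676788330078, 124.282958984375), 2.0997838973999023)
[[-111.0, 398.1], [-106.0, 398.0], [-101.0, 396.6], [-96.0, 395.0], [-91.0, 394.9], [-86.0, 394.7], [-81.0, 394.5], [-76.0, 394.3], [-71.0, 394.1], [-66.0, 395.3], [-61.0, 393.9], [-56.0, 393.7], [-51.0, 393.5], [-46.0, 393.2], [-41.0, 393.0], [-36.0, 392.8], [-31.0, 394.0], [-26.0, 396.7], [-21.0, 402.1]]
edge slope deg -0.5025742427066945 mid 394.46765469480255
scene round_plate 0.78 763 ((515.2221069335938, 103.84097290039062), (126.00384521484375, 98.7103042602539), 46.30480194091797)
scene brass_strip 0.87 1289 ((407.0855712890625, -72.30429077148438), (460.96795654296875, 33.795475006103516), 89.92430877685547)
```

View pics/top5.png

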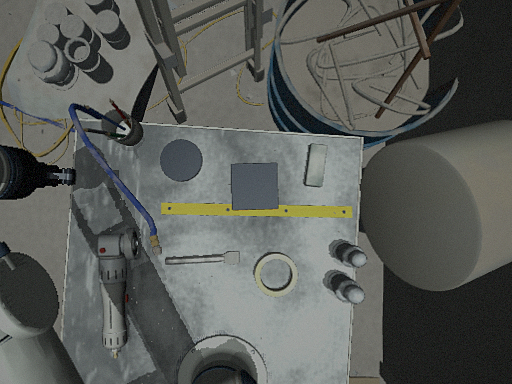

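The plate's centre is 56–57 mm beyond the strip's line (55 wanted), its yaw is 2.8°, and the disc hasn't moved. I'll hand it in.

```bash
python3 -c "
from workcell import close_job;print(close_job())"
```

```text
the job is handed in; nothing more can be done
None
```

The square plate is on the brass strip and the job is handed in. I pressed the part-open fingertips onto its middle at about 9–12 N, drew it some 48 mm straight toward the robot in four short pulls, then lifted off and moved the arm clear. It was handed in at about 9 s of the 26 s allowed.

- **Edge position:** after release, the top camera puts the plate's centre 56–57 mm from the strip's centre line, where 55 mm is exact. That leaves the near edge within about 2 mm of the line. The wrist camera, just before release, had it within 1 mm.
- **Angle:** the plate is still turned about 2.8° from the strip. I tried to turn it straight while pulling, but it hardly turned.
- **Round plate:** it stayed at about (0.518, 0.107), the same as at the start within the measuring error.
- **Forces:** the downward force briefly read about 26 N at first contact, above the 8–20 N range given for drawing the plate. It had settled to about 12 N before I started pulling.
- **Disagreements:**
    - The scene camera's oblique view put the edge about 10 mm nearer the robot. Its outline includes the plate's side face, so I trusted the top and wrist cameras.
    - In one view with the arm in the way, the network labelled the strip as the round plate, at low confidence (0.27). I ignored that reading.

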